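# Shut and lock the access cover of a hardness tester's control box

## Robot

A 6-joint arm with a two-finger parallel gripper is mounted at the origin on the work surface. World frame = base frame: x ahead of the robot, y to its left, z up, the work surface at z = 0. Lengths are in m, angles in rad, forces in N, time in s.
With the tool pointing down it reaches from about 0.375 to 0.975 m from the base axis. Payload 3.8 kg.
Tool frame: the origin (TCP) lies midway between the tips of the shut fingers; the grasp point (between the pads) lies 19 mm behind it; z points along the fingers, y is the line along which they close (so a half turn about z gives the same grasp; the last joint's range is limited). The gripper opens to 85 mm and grips with 20 to 120 N. Pads are 22 mm wide; open, the fingers measure 114 mm over their backs; the gripper's body (76 mm by 85 mm) begins 54 mm behind the grasp point. The pads swing forward as they close: fully open they stand 13 mm farther back than shut.
Start: joints at [-0.037, 0.264, 1.604, -0, 1.274, -0.037], TCP at [0.675, -0, 0.193] pointing down, gripper open.
Joint ranges: [-2.63, 2.63], [-0.94, 2.18], [0.31, 2.57], [-1.31, 4.45], [0, 2.66], [-2.55, 2.55]. Speed limits (rad/s): [2.57, 2.57, 3.14, 3.14, 3.14, 3.14].

## Interface

Orientations are given as a rotation vector (axis times angle).
In Python, from workcell import bot gives the robot as it stands.
- The arm moves only by the tool step_arm, never from a script. Its argument "motion" is a list of rows, each a list of 5 numbers: the finger opening in cm, from 0 to 8.54, then the shift along the tool's x, y, z in cm, then the turn about the tool's z in degrees. In form: [[claw, dx, dy, dz, twist], ...]. A call has 1 to 20 rows; each row is the pose to reach, as a shift and turn from the pose commanded when the call began, along the tool's axes at that moment; what a row does not reach only later rows make up. A row lasts 1/10 s, in which the tool goes at most 50 mm and 8.59 degrees, less where a joint would pass 70% of its speed; a pose out of reach is approached as far as the arm can. A call with a gripper value outside its range is refused whole. The fingers move at their own pace and stop on an object; "force" is the grip in N (left out, the last holds). Time passes only in rows, so rows that repeat a pose let the fingers close. It gives the time, the measured TCP pose, the force, the opening and the grip force at its end, in the units of the state.
- bot.read_state(): the state, without advancing time (a new reading comes with each control period).
- bot.read_camera(name): name is "scene" or "side" or "wrist"; returns (picture, depth): 384x512x3 uint8, red, green, blue; 384x512 float32, m along the optical axis (not along the pixel's ray), 0 where there is no reading.
- bot.calibration(name): a dict with "mtx" (3x3 intrinsics, pixels), "origin" and "orientation" of the camera in the world; the wrist camera has in their place "T_tool_cam" (4x4, takes a point from camera to tool coordinates, whose origin is the TCP and whose axes are the flange's). Camera axes: x right, y up, looking along -z (the intrinsics and any distortion apply to the point x, -y, -z); pixel columns grow to the right and rows downward; lengths in m; the calibration is good to about 2 mm. A picture is of the moment at which its call begins: read the wrist's pose just before it. calibration takes no time and is no camera call.
- bot.finish_job(): hands the job in; it is judged then, once.
The state is a dict: "time": time; "q": joint angles; "joint_vel": joint speeds; "joint_torque": joint torques, N m; "tool_pos": TCP position; "tcp_rot": TCP orientation; "wrist_force": force on the tool from outside, world axes, zero at the start; "torque": the same for the moment, N m; "width": opening from 0.0 (shut) to 1.0 (fully open); "grip_force": force on a finger pad.
Only numpy, scipy, OpenCV 4.12 (cv2) and the standard library are available. Lean on these libraries where they do the work, as an engineer would, in place of code of your own. Each camera call takes 0.05 s, during which the arm holds its last target. There are 200 camera calls.

## Task

Push the raised cover of the tester's control box down until it is shut, then lock it: set a fingertip in the slot of each of its two quarter-turn fasteners and turn it clockwise, as seen from above, a quarter turn to its stop. Only push and turn: lift nothing, and leave the loose test parts beside the box where they are.

Things in the scene. Friction and masses are not known exactly. Their poses are not given: they have to be found in the camera images.
- control_box: cream sheet-steel box fixed to the bench, 260 (x) x 340 (y) x 125 mm high without its cover. Origin on the bench under its centre; z up, its -x side is the front (towards the robot), +y its left; turned by up to 0.35 rad. The cover is hinged along the rear top edge: hinge line at x = +130, z = 125 mm in this frame.
- cover (a joint): hinge of the cover, rad: 0 = shut, positive = front edge raised; starts 0.22 to 0.48. A stiff friction hinge keeps it where it is left; some 2 to 4 N down near the front edge shuts it. With the front edge more than about 6 mm high a turned cam tongue misses its keeper, and the cover cannot shut until the fastener is turned back.
- cover_front (a point): middle of the cover's front edge on its upper face; x = -132, y = 0, z = 128 mm of the box frame when shut; axes as the box's, tilting with the cover. The cover is a cream plate 268 deep, 348 wide, 3 mm thick. Between its two round fasteners (within 28 mm of the box's middle line, any x) it is flat plate, good to push on.
- left_slot (a point): centre of the left fastener's head, on its axis, level with its face: x = -65, y = +93, z = 132 mm of the box frame when shut. Bare metal disc of 111 mm diameter, flush in a fixed bezel of 126 mm that stands 4 mm above the cover. One straight slot crosses the disc through the centre: 42 mm wide, 100 long, 18 deep, flat floor. The point turns with the head: x along the slot, z out of the cover.
- left_fastener (a joint): left fastener, rad, positive clockwise from above: 0 unlocked stop (slot runs front to rear, box x), 1.571 locked stop (slot left to right, box y); starts 0 to 0.2. Takes 0.3 N m, stays where left. From 0.8 rad its cam draws the cover down its last mm. Fingertips have play in the slot: turn on past 90 degrees until the head meets its stop (shut fingertips run 0.3 to 0.5 rad ahead of it).
- right_slot (a point): the same point of the right fastener, which is identical: x = -65, y = -93, z = 132 mm of the box frame when shut; x axis along its slot. In either slot there is room for shut fingertips towards one end, or for the two fingertips apart, one on each side of the centre; the slot's upper edges are chamfered by 3 mm.
- right_fastener (a joint): turn of the right fastener, with the same values and behaviour as the left one: 0 unlocked, 1.571 locked, positive clockwise seen from above; starts 0 to 0.2.
- bored_bush: loose steel bush with a bore standing on the bench beside the box, 50 mm diameter, 70 mm high; origin at the centre of its underside. To be left alone.
- test_block: loose round steel hardness test block lying on the bench beside the box, 64 mm diameter, 15 mm high; origin at the centre of its underside. To be left alone.
- flat_anvil: loose dark steel anvil standing on its plate on the bench in front of the box, plate 60 mm diameter and 12 mm thick, stem 19 mm diameter up to 42 mm; origin at the centre of its underside. To be left alone.

How it is judged:
On the way, in this order (a step that is already met when the one before it is completed fails the run):
1. the cover is pushed down on its rim while both fasteners are still unlocked (value of joint cover below 0.03 rad and value of joint each of left_fastener, right_fastener below 0.7 rad), for 0.2 s.
2. both fasteners are turned clockwise to their locked stops (value of joint each of left_fastener, right_fastener above 1.35 rad), for 0.2 s.
At the end, for the whole second after the job is handed in: The cover is shut (hinge below 0.012 rad, about 3 mm at its front edge), both fasteners are turned to within 0.22 rad (about 12 degrees) of their locked stops, and the bush, test block and anvil are within 20 mm of where they stood (all of step 2 and value of joint cover below 0.012 rad and distance of each of bored_bush, test_block, flat_anvil from where it was at the start of the episode below 0.02 m); the robot touches nothing.
It fails at once if the cover is lifted further open than it stood (value of joint cover above 0.56 rad).
It fails at once if a loose test part is lifted, toppled or pushed away (distance of any of bored_bush, test_block, flat_anvil from where it was at the start of the episode above 0.02 m or angle between any of bored_bush, flat_anvil's own z axis and vertical above 0.4 rad).
It also fails if it takes over 64 s, if anything falls off the work surface, if the arm or the gripper's body presses on something with over 40 N, if the wrist force passes 120 N, or if a joint passes its speed limit or range.

## Working session

There is one attempt and no reset: what is moved stays moved. The work goes in short steps, Python scripts to look and compute and a tool call to move; the robot and the scene stay as the last step left them, time stands still between calls to the robot, and variables do not carry over. Pictures are saved under pics/ and viewed, at most 10 in all, crops included, and the job is handed in when it is done.

Besides the shell and the picture viewer there is one more tool, called by a JSON object that holds its "method" and its "body", one argument or row to a line. step_arm: Moves the arm, as the interface text tells. Its arguments: {"type":"object","properties":{"motion":{"type":"array","items":{"type":"array","items":{"type":"number"}}},"force":{"type":"number"}},"required":["motion"]}

```bash
mkdir -p pics; ls; cat > h.py <<'E'
import numpy as np, cv2
from scipy.spatial.transform import Rotation as R
from workcell import bot
def T_cam(name, st=None):
    c=bot.calibration(name)
    if 'T_tool_cam' in c:
        T=np.eye(4);T[:3,:3]=R.from_rotvec(st['tcp_rot']).as_matrix();T[:3,3]=st['tool_pos']
        return c, T@np.array(c['T_tool_cam'])
    T=np.eye(4);o=np.array(c['orientation'])
    T[:3,:3]=o if o.shape==(3,3) else R.from_rotvec(o).as_matrix()
    T[:3,3]=c['origin'];return c,T
def cloud(name):
    st=bot.read_state();im,d=bot.read_camera(name);c,T=T_cam(name,st)
    K=np.array(c['mtx']);v,u=np.mgrid[:384,:512]
    P=np.stack([(u-K[0,2])/K[0,0]*d,-(v-K[1,2])/K[1,1]*d,-d],-1)
    W=P@T[:3,:3].T+T[:3,3]; W[d==0]=np.nan
    return im,d,W
E
python3 - <<'E'
from h import *
for n in ('scene','side','wrist'):
    im,d,W=cloud(n); c=bot.calibration(n); print(n,{k:np.round(v,3).tolist() if not isinstance(v,str) else v for k,v in c.items()})
    np.savez(f'{n}0.npz',im=im,d=d,W=W)
    cv2.imwrite(f'pics/{n}0.png',im[...,::-1])
a=[cv2.imread(f'pics/{n}0.png') for n in('scene','side')]
cv2.imwrite('pics/both.png',cv2.resize(np.hstack(a),(800,300)))
print(bot.read_state())
E
```

```text
pics
scene {'mtx': [[438.64, 0.0, 256.552], [0.0, 438.64, 194.362], [0.0, 0.0, 1.0]], 'origin': [1.15, -0.03, 1.024], 'orientation': [0.458, 0.421, 1.45]}
side {'mtx': [[346.507, 0.0, 258.097], [0.0, 346.507, 189.389], [0.0, 0.0, 1.0]], 'origin': [0.266, -0.558, 0.682], 'orientation': [0.795, -0.202, -0.46]}
wrist {'mtx': [[292.11, 0.0, 253.21], [0.0, 292.11, 187.368], [0.0, 0.0, 1.0]], 'T_tool_cam': [[0.001, 0.957, 0.291, 0.073], [1.0, -0.001, -0.001, 0.001], [-0.0, 0.291, -0.957, -0.182], [0.0, 0.0, 0.0, 1.0]]}
{'time': 0.15, 'q': array([-3.69226590e-02,  2.64576987e-01,  1.60509353e+00, -3.30576797e-05,
        1.27370603e+00, -3.68886714e-02]), 'joint_vel': array([-0.00029092, -0.00137724, -0.00190534, -0.00027029,  0.00017165,
       -0.00063924]), 'joint_torque': array([-4.44535381e-04, -5.15905774e+01, -3.67958951e+01, -2.06692371e-04,
        8.09489022e-03,  2.50629785e-05]), 'tool_pos': array([ 6.74345960e-01, -5.20647967e-06,  1.91532248e-01]), 'tcp_rot': array([-2.22055896e+00, -2.22050504e+00,  1.94253031e-03]), 'wrist_force': array([ 0.20503673, -0.07419785, -0.31324544]), 'torque': array([ 0.0280347 , -0.01045731, -0.01219071]), 'grip_force': 0.0, 'width': 1.0003136319174513}
```

View pics/scene0.png

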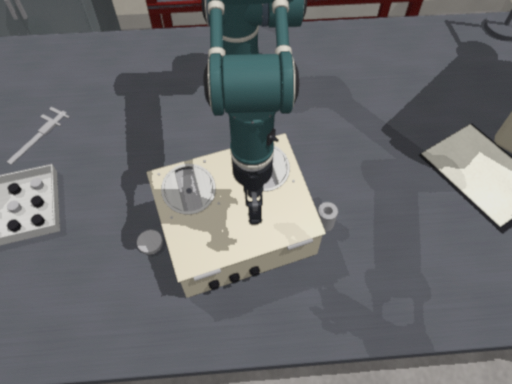

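View pics/side0.png

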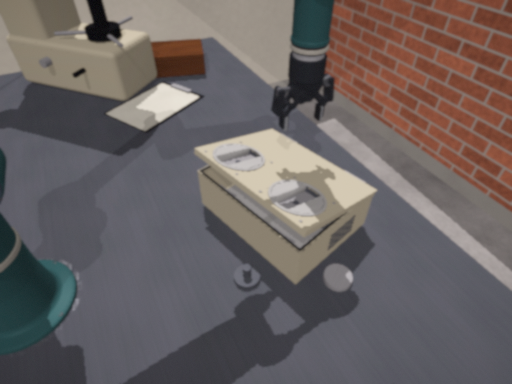

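Scene view: box centred near pixel (240,215), rear face with hinges at the bottom (207,272)/(300,243), discs at (188,190) right and (270,168) left; bush (328,212), block (150,242). Side view: cover raised, anvil at (246,277) in front of the box, slots at (238,158) and (298,195).

```bash
python3 - <<'E'
from h import *
from scipy.optimize import least_squares
rng=np.random.default_rng(0)
for n in ('scene','side','wrist'):
    f=np.load(n+'0.npz');im=f['im'];W=f['W']
    hsv=cv2.cvtColor(im,cv2.COLOR_RGB2HSV)
    m=(hsv[...,2]>110)&(W[...,2]>.12)&(W[...,2]<.32)&(abs(W[...,0]-.68)<.28)&(abs(W[...,1])<.3)
    P=W[m]; best=0
    for _ in range(500):
        a,b,c=P[rng.choice(len(P),3,False)]; nn=np.cross(b-a,c-a); l=np.linalg.norm(nn)
        if l<1e-4: continue
        nn/=l
        if abs(nn[2])<.8: continue
        k=abs((P-a)@nn)<.002
        if k.sum()>best: best=k.sum();K=k
    Q=P[K];c0=Q.mean(0);nn=np.linalg.svd(Q-c0,full_matrices=False)[2][2];nn*=np.sign(nn[2])
    K=abs((P-c0)@nn)<.004;Q=P[K];c0=Q.mean(0);nn=np.linalg.svd(Q-c0,full_matrices=False)[2][2];nn*=np.sign(nn[2])
    print(n,len(P),best,'n',nn,'tilt',np.arccos(nn[2]),'dir yaw of tilt',np.arctan2(-nn[1],-nn[0]))
    r=cv2.minAreaRect(np.float32(Q[:,:2]*1000)); print(r, np.round(cv2.boxPoints(r)))
    t=W[...,2]; mm=(abs(t)<.02)&(W[...,0]<.6)&(W[...,0]>.3); print('table z',np.nanmedian(t[mm]))
    # loose parts
    lo=(W[...,2]>.008)&(W[...,2]<.09)&(abs(W[...,0]-.68)<.35)&(abs(W[...,1])<.35)
    k,l,s,ce=cv2.connectedComponentsWithStats(lo.astype(np.uint8))
    for i in range(1,k):
        if s[i,4]>40: q=W[l==i]; print('  blob',s[i,4],ce[i].round(),q.min(0).round(3),q.max(0).round(3))
E
```

```text
scene 14310 9013 n [0.23056957 0.06314387 0.9710049 ] tilt 0.24139721842242373 dir yaw of tilt -2.8742862292256532
((619.457275390625, -35.7738037109375), (270.21881103515625, 349.08807373046875), 15.221479415893555) [[ 443.   97.]
 [ 535. -240.]
 [ 796. -169.]
 [ 704.  168.]]
table z -0.0006051623936397243
  blob 422 [327. 215.] [0.577 0.17  0.009] [0.63  0.219 0.075]
  blob 452 [149. 241.] [ 0.595 -0.295  0.008] [ 0.659 -0.232  0.019]
  blob 1850 [250. 269.] [ 0.691 -0.168  0.008] [0.783 0.16  0.09 ]
side 9848 6273 n [0.23112056 0.06234129 0.97092577] tilt 0.2417280227954927 dir yaw of tilt -2.8781278878202023
((618.7567749023438, -36.78570556640625), (269.9935607910156, 350.30096435546875), 15.122681617736816) [[ 443.   97.]
 [ 534. -241.]
 [ 795. -171.]
 [ 703.  168.]]
table z -0.00016944150356301702
  blob 1199 [264. 211.] [ 0.473 -0.162  0.011] [0.692 0.118 0.09 ]
  blob 3260 [280. 238.] [ 0.443 -0.238  0.008] [0.783 0.091 0.09 ]
  blob 500 [247. 275.] [ 0.419 -0.197  0.008] [ 0.477 -0.137  0.044]
  blob 596 [338. 277.] [ 0.594 -0.297  0.008] [ 0.658 -0.233  0.019]
wrist 95186 75063 n [0.23357625 0.06261808 0.97032011] tilt 0.24424529736502348 dir yaw of tilt -2.8796673932888437
((616.29248046875, -28.560791015625), (265.14642333984375, 331.4154357910156), 13.650216102600098) [[ 448.  101.]
 [ 527. -221.]
 [ 784. -158.]
 [ 706.  164.]]
table z 0.00038431281839254594
```

View pics/wrist0.png

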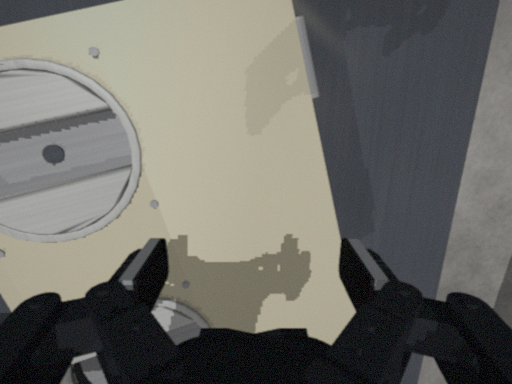

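Box: yaw 0.265 rad, centre ≈ (0.613, −0.038); cover 0.242 rad; the sizes fit (270×350 measured). Next: shut the fingers, go above the cover's front middle, and look at the state before pushing.

{"method": "step_arm", "body": {
  "motion": [
    [0,0,0,-2.5,0],
    [0,0,0,-5,0],
    [0,-1.5,-3.5,-5,0],
    [0,-3,-7,-5,0],
    [0,-4.5,-10.5,-5,0],
    [0,-6,-14,-5,0],
    [0,-6.5,-16.3,-5,0],
    [0,-6.5,-16.3,-4,0],
    [0,-6.5,-16.3,-3,0],
    [0,-6.5,-16.3,-2,0],
    [0,-6.5,-16.3,-1,0]
  ],
  "force": 40
}}

```text
time: 1.25
tool_pos: [0.5124, -0.0646, 0.201]
tcp_rot: [-2.22, -2.221, 0.001]
wrist_force: [0.4, -0.3, -0.3]
width: 0.002
grip_force: 0.0
```

{"method": "step_arm", "body": {
  "motion": [
    [0,0,0,0.5,0],
    [0,0,0,1,0],
    [0,0,0,1.5,0],
    [0,0,0,2,0],
    [0,0,0,2.5,0],
    [0,0,0,3,0],
    [0,0,0,3.5,0],
    [0,0,0,4,0],
    [0,0,0,4.5,0],
    [0,0,0,5,0],
    [0,0,0,5.5,0],
    [0,0,0,6,0],
    [0,0,0,6.4,0],
    [0,0,0,6.8,0],
    [0,0,0,7.1,0],
    [0,0,0,7.3,0],
    [0,0,0,7.5,0],
    [0,0,0,7.5,0]
  ]
}}

```text
time: 3.05
tool_pos: [0.512, -0.065, 0.1273]
tcp_rot: [-2.221, -2.221, 0.0]
wrist_force: [1.1, 0.2, 0.6]
width: 0.001
grip_force: 0.1
```

{"method": "step_arm", "body": {
  "motion": [
    [0,0,0,0.1,0],
    [0,0,0,0.2,0],
    [0,0,0,0.3,0],
    [0,0,0,0.3,0],
    [0,0,0,0.3,0]
  ]
}}

```text
time: 3.55
tool_pos: [0.512, -0.065, 0.1245]
tcp_rot: [2.221, 2.221, 0.0]
wrist_force: [-0.4, -0.8, 0.5]
width: -0.0
grip_force: 0.3
```

```bash
cat >> h.py <<'E'
def cover(n,c=(.613,-.038),yaw=.265):
    im,d,W=cloud(n); B=(W-[*c,0])@np.array([[np.cos(yaw),-np.sin(yaw),0],[np.sin(yaw),np.cos(yaw),0],[0,0,1]])
    hsv=cv2.cvtColor(im,cv2.COLOR_RGB2HSV)
    m=(hsv[...,2]>110)&(B[...,2]>.1)&(B[...,2]<.32)&(abs(B[...,0])<.14)&(abs(B[...,1])<.18)
    P=B[m];ok=np.ones(len(P),bool)
    for t in (.02,.008,.003,.003,.002):
        a=np.linalg.lstsq(np.c_[P[ok,:2],np.ones(ok.sum())],P[ok,2],rcond=None)[0]
        ok=abs(P@[-a[0],-a[1],1]-a[2])<t
    print(n,ok.sum(),'slope x',a[0],'y',a[1],'z front',a@[-.132,0,1],'z rear',a@[.13,0,1])
    return im,d,W,B
E
python3 - <<'E'
from h import *
im=[cover(n)[0] for n in('scene','side')]
cv2.imwrite('pics/push1.png',im[1][80:330,130:430,::-1].repeat(2,0).repeat(2,1))
E
```

```text
scene 9507 slope x -0.1518034414002983 y 0.000222819600570634 z front 0.16613507764774596 z rear 0.1263625760008678
side 5894 slope x -0.14844443031331725 y -0.0002463762411213377 z front 0.1661984910009238 z rear 0.12730605025883468
```

View pics/push1.png

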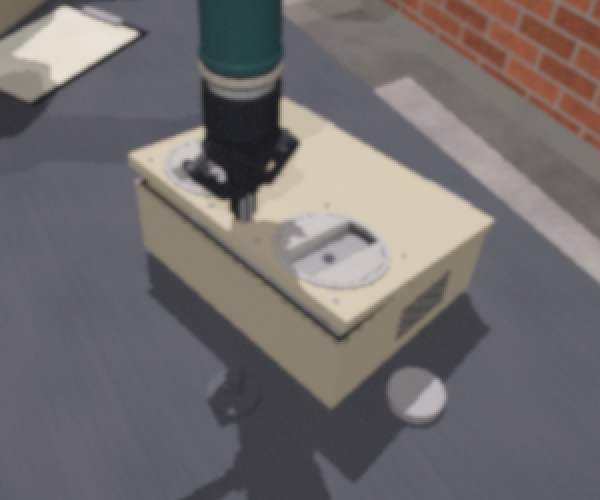

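```bash
python3 - <<'E'
from h import *
st=bot.read_state();print(st['time'],st['tool_pos'],st['wrist_force'],st['q'],st['width'])
im,d,W,B=cover('side')
for v in range(165,197,3): print(v,[tuple((B[v,u]*1000).round().astype(int)) if d[v,u]>0 else 0 for u in range(242,264,4)])
im,d,W,B=cover('wrist')
cv2.imwrite('pics/w1.png',im[...,::-1])
E
```

```text
3.65 [ 0.5119992  -0.06500579  0.12453453] [-0.28606553 -0.07843052  1.11790146] [-1.74557236e-01  1.73169016e-02  2.01381655e+00  5.92800543e-06
  1.11044808e+00 -1.74580959e-01] -0.0003719270398946851
side 5915 slope x -0.14835178918072814 y -8.023763370273995e-05 z front 0.16618088207690618 z rear 0.1273127133115554
165 [(np.int64(-128), np.int64(-1), np.int64(243)), (np.int64(-123), np.int64(-7), np.int64(244)), (np.int64(-119), np.int64(-14), np.int64(246)), (np.int64(-101), np.int64(-6), np.int64(231)), (np.int64(-102), np.int64(-19), np.int64(239)), (np.int64(-92), np.int64(-21), np.int64(235))]
168 [(np.int64(-71), np.int64(68), np.int64(160)), (np.int64(-120), np.int64(-4), np.int64(233)), (np.int64(-118), np.int64(-14), np.int64(238)), (np.int64(-94), np.int64(2), np.int64(214)), (np.int64(-101), np.int64(-18), np.int64(231)), (np.int64(-85), np.int64(-14), np.int64(219))]
171 [(np.int64(-121), np.int64(9), np.int64(217)), (np.int64(-120), np.int64(-3), np.int64(224)), (np.int64(-118), np.int64(-14), np.int64(230)), (np.int64(-99), np.int64(-4), np.int64(212)), (np.int64(-9
[... 1749 characters left out ...]
))]
192 [(np.int64(-127), np.int64(3), np.int64(165)), (np.int64(-120), np.int64(-2), np.int64(164)), (np.int64(-112), np.int64(-5), np.int64(161)), (np.int64(-105), np.int64(-11), np.int64(161)), (np.int64(-98), np.int64(-16), np.int64(160)), (np.int64(-93), np.int64(-23), np.int64(161))]
195 [(np.int64(-132), np.int64(-2), np.int64(163)), (np.int64(-129), np.int64(-11), np.int64(168)), (np.int64(-121), np.int64(-15), np.int64(165)), (np.int64(-113), np.int64(-19), np.int64(162)), (np.int64(-106), np.int64(-25), np.int64(162)), (np.int64(-100), np.int64(-30), np.int64(162))]
wrist 61220 slope x -0.15006126049403612 y 0.004775323968587153 z front 0.16747897304314535 z rear 0.1281629227937079
```

View pics/w1.png

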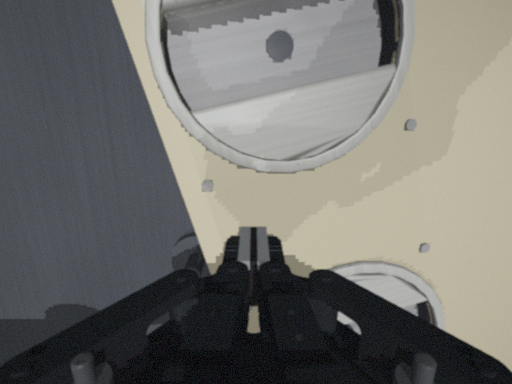

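```bash
python3 - <<'E'
from h import *
f=np.load('side0.npz');W=f['W'];
m=(abs(W[...,0]-.674)<.08)&(abs(W[...,1])<.06)&(W[...,2]>.17)
z=W[m][:,2];print('side0 lowest gripper z',np.sort(z)[:10].round(3), np.percentile(z,[1,5,10]))
f=np.load('wrist0.npz');W=f['W'];
m=(abs(W[...,0]-.674)<.08)&(abs(W[...,1])<.03)&(W[...,2]>.18)
print('wrist0',np.sort(W[m][:,2])[:300:30].round(3))
v,u=np.argwhere(m).T; k=np.argsort(W[m][:,2])[:200:25]; print([(u[i],v[i],W[v[i],u[i]].round(3)) for i in k])
# fingers now, tool-frame
st=bot.read_state();im,d,W=cloud('wrist')
for vv in range(215,300,8): print(vv,(1000*(W[vv,[238,246,258,266]]-st['tool_pos'])).round().astype(int).tolist())
print(st['joint_torque'],st['torque'])
E
```

```text
side0 lowest gripper z [0.242 0.244 0.244 0.244 0.245 0.245 0.245 0.245 0.246 0.246] [0.25309608 0.27931088 0.29907183]
wrist0 [0.243 0.244 0.245 0.246 0.246 0.247 0.247 0.248 0.248 0.248]
[(np.int64(168), np.int64(262), array([ 0.632, -0.005,  0.243])), (np.int64(166), np.int64(250), array([0.632, 0.002, 0.244])), (np.int64(339), np.int64(265), array([ 0.718, -0.006,  0.245])), (np.int64(166), np.int64(255), array([ 0.632, -0.   ,  0.246])), (np.int64(166), np.int64(246), array([0.633, 0.005, 0.246])), (np.int64(166), np.int64(260), array([ 0.632, -0.002,  0.246])), (np.int64(342), np.int64(249), array([0.718, 0.004, 0.247])), (np.int64(165), np.int64(250), array([0.633, 0.004, 0.247]))]
215 [[-7, 15, 39], [-3, 14, 38], [3, 14, 37], [8, 14, 36]]
223 [[-7, 10, 39], [-3, 10, 39], [3, 10, 38], [8, 9, 36]]
231 [[-7, 6, 39], [-3, 10, 48], [3, 10, 48], [7, 10, 48]]
239 [[-7, 6, 49], [-3, 10, 57], [3, 10, 58], [7, 10, 58]]
247 [[-6, 7, 58], [-2, 10, 65], [3, 10, 65], [6, 10, 65]]
255 [[-6, 11, 73], [-2, 10, 72], [3, 10, 72], [6, 11, 73]]
263 [[-5, 11, 80], [-2, 9, 76], [3, 10, 77], [6, 11, 80]]
271 [[-5, 11, 85], [-2, 12, 87], [3, 7, 79], [6, 11, 85]]
279 [[-5, 12, 92], [-2, 10, 89], [3, 7, 84], [5, 12, 91]]
287 [[-4, 11, 95], [-2, 8, 91], [3, 4, 85], [5, 11, 95]]
295 [[-4, 16, 106], [-2, 2, 87], [3, 0, 85], [5, 16, 106]]
[ 1.00277332e-01 -3.51636600e+01 -3.42758417e+01  6.72499440e-02
 -6.41986937e-02 -3.08798999e-04] [-0.03117864  0.03285997 -0.02446678]
```

The images show the real fingertips sitting about 38 mm above the reported TCP: 51 mm with the fingers open, where 13 mm was expected, and 37.5 mm now while resting on the cover. The cover is only down to 0.15 rad. I'll use this measured offset from here and keep pushing.

{"method": "step_arm", "body": {
  "motion": [
    [0,0,0,0.4,0],
    [0,0,0,0.8,0],
    [0,0,0,1.2,0],
    [0,0,0,1.6,0],
    [0,0,0,2.0,0],
    [0,0,0,2.4,0],
    [0,0,0,2.7,0],
    [0,0,0,2.9,0],
    [0,0,0,3.1,0],
    [0,0,0,3.2,0],
    [0,0,0,3.3,0],
    [0,0,0,3.3,0]
  ]
}}

```text
time: 5.0
tool_pos: [0.5121, -0.065, 0.0915]
tcp_rot: [2.221, 2.221, 0.0]
wrist_force: [-0.0, -0.1, -0.3]
width: -0.0
grip_force: 0.0
```

```bash
python3 - <<'E'
from h import *
st=bot.read_state();print(st['tool_pos'],st['wrist_force'])
for n in('scene','side'): cover(n)
E
```

```text
[ 0.51209373 -0.06495015  0.09148962] [-0.00957499 -0.09609782 -0.33986559]
scene 8954 slope x -0.015525129373568584 y 0.0002270259597405011 z front 0.13040324449976823 z rear 0.12633566060389326
side 6557 slope x -0.011883821661398734 y -4.991543014087885e-05 z front 0.13035230746533596 z rear 0.12723874619004952
```

{"method": "step_arm", "body": {
  "motion": [
    [0,0,0,0.1,0],
    [0,0,0,0.2,0],
    [0,0,0,0.3,0],
    [0,0,0,0.4,0],
    [0,0,0,0.4,0],
    [0,0,0,0.4,0]
  ]
}}

```text
time: 5.7
tool_pos: [0.5123, -0.065, 0.0893]
tcp_rot: [2.221, 2.221, 0.001]
wrist_force: [-4.3, 1.1, 9.9]
width: 0.003
grip_force: 5.3
```

{"method": "step_arm", "body": {
  "motion": [
    [5.5,0,0,-2,0],
    [5.5,0,0,-5,0],
    [5.5,0,0,-8,0],
    [5.5,0,0,-10,0],
    [5.5,0,0,-10,0]
  ]
}}

```text
time: 6.2
tool_pos: [0.5147, -0.0655, 0.1913]
tcp_rot: [2.217, 2.217, 0.007]
wrist_force: [0.3, 0.6, 0.8]
width: 0.641
grip_force: 0.0
```

```bash
python3 - <<'E'
from h import *
c=np.array([.613,-.038]);yaw=.265
st=bot.read_state();print(st['tool_pos'],st['width'])
for n in('scene','side','wrist'):
    im,d,W,B=cover(n)
    m=(abs(B[...,0])<.16)&(abs(B[...,1])<.2)&(abs(B[...,2]-.128)<.008)
    k,l,s,ce=cv2.connectedComponentsWithStats(m.astype(np.uint8)); i=1+np.argmax(s[1:,4])
    print(cv2.minAreaRect(np.float32(W[l==i][:,:2]*1000)))
    for nm,y0 in(('left',.093),('right',-.093)):
        rr=np.hypot(B[...,0]+.065,B[...,1]-y0)
        f=(rr<.056)&(B[...,2]<.123)&(B[...,2]>.105)
        q=B[f]
        if len(q)<50: continue
        r=cv2.minAreaRect(np.float32(q[:,:2]*1000)); print(n,nm,len(q),'floor z',np.median(q[:,2]),'rect',np.round(r[0],1),np.round(r[1],1),round(r[2],1))
        f=(rr<.075)&(B[...,2]>.1308)&(B[...,2]<.136)   # bezel and face
        q=B[f]; e,rad=cv2.minEnclosingCircle(np.float32(q[:,:2]*1000)); print('   bezel',len(q),np.round(e,1),round(rad,1),'z',np.median(q[:,2]))
# finger tips
im,d,W=cloud('side');m=(np.hypot(W[...,0]-st['tool_pos'][0],W[...,1]-st['tool_pos'][1])<.06)&(W[...,2]>.17)
print('tip-TCP z',np.sort(W[m][:,2])[:8]-st['tool_pos'][2])
E
```

```text
[ 0.51471958 -0.06546916  0.19133636] 0.6408683257955834
scene 8929 slope x -0.005253436472921589 y -0.0002721894495561483 z front 0.12783632247505258 z rear 0.1264599221191471
((615.6385498046875, -37.249755859375), (279.529052734375, 348.1846923828125), 15.22726821899414)
scene left 527 floor z 0.1128220136239313 rect [-69. 108.] [ 66.6 102.2] 88.4
   bezel 452 [-63.3  97. ] 68.3 z 0.13174740125749412
scene right 595 floor z 0.11269068409206517 rect [-69.8 -92.8] [ 42.  102.2] 87.3
   bezel 470 [-60.9 -87.2] 68.3 z 0.13189584029333706
side 7325 slope x -0.004017129065165275 y 0.00034027991848046527 z front 0.12824610441351006 z rear 0.12719361659843675
((615.96337890625, -37.77021789550781), (277.58502197265625, 349.8968200683594), 15.309149742126465)
side left 378 floor z 0.11403681820766703 rect [-60.4 100.2] [ 43.  105.8] 78.3
   bezel 518 [-67.1  91.4] 63.0 z 0.13175239822923962
side right 606 floor z 0.11382349478200099 rect [-60.  -83.1] [ 55.9 104.9] 79.3
   bezel 877 [-68.5 -96.1] 65.2 z 0.13178340666407662
wrist 62269 slope x -0.006389154790173523 y 0.0025834851383453386 z front 0.12989809392979917 z rear 0.12822413537477373
((604.0443725585938, -51.226318359375), (250.202392578125, 327.04437255859375), 14.272494316101074)
wrist left 7880 floor z 0.11457134824614734 rect [-64.8  92.5] [ 42.4 111.6] 87.6
   bezel 10799 [-62.6  98.6] 68.8 z 0.13240625054105828
wrist right 2246 floor z 0.11459436399382539 rect [-64.7 -98.7] [111.9  44.4] 3.2
   bezel 5078 [-65.1 -93.1] 62.6 z 0.13239052133924623
tip-TCP z [0.03721246 0.03893613 0.03954816 0.03971988 0.03987758 0.0399891
 0.04002403 0.0400934 ]
```

{"method": "step_arm", "body": {
  "motion": [
    [5.5,2.5,0.4,0,-6],
    [5.5,5,0.8,0,-13],
    [5.5,7.5,1.2,0,-13],
    [5.5,10,1.4,0,-13],
    [5.5,10,1.4,3,-13],
    [5.5,10,1.4,5,-13],
    [5.5,10,1.4,7,-13],
    [5.5,10,1.4,7,-13],
    [5.5,10,1.4,7,-13]
  ]
}}

```text
time: 7.3
tool_pos: [0.5248, 0.035, 0.1162]
tcp_rot: [-1.954, -2.457, 0.003]
wrist_force: [0.5, 0.8, -0.2]
width: 0.645
grip_force: 0.0
```

```bash
python3 - <<'E'
from h import *
st=bot.read_state();print(st['tool_pos'],st['width'],st['q'],R.from_rotvec(st['tcp_rot']).as_matrix()[:,:2].round(3).tolist())
im,d,W,B=cover('wrist');cv2.imwrite('pics/w2.png',im[...,::-1])
im,d,W,B=cover('side')
m=(np.hypot(W[...,0]-st['tool_pos'][0],W[...,1]-st['tool_pos'][1])<.06)&(W[...,2]>.14)
print('tip-TCP z',np.sort(W[m][:,2])[:8]-st['tool_pos'][2])
E
```

```text
[0.52480732 0.0349535  0.11624769] 0.6452074036557386 [ 1.91585830e-02  4.67515345e-02  1.99984982e+00 -1.99648928e-05
  1.09813593e+00 -2.07711795e-01] [[-0.225, 0.974], [0.974, 0.225], [0.001, -0.003]]
wrist 54400 slope x -0.009441528122265628 y -0.004759064672270427 z front 0.13085079337108796 z rear 0.12837711300305438
side 7649 slope x -0.003756291946631016 y 0.00030589350401155624 z front 0.12817841073893027 z rear 0.12719426224891295
tip-TCP z [0.04319622 0.04383437 0.04489303 0.04531001 0.04586134 0.04622593
 0.04649492 0.04718351]
```

View pics/w2.png

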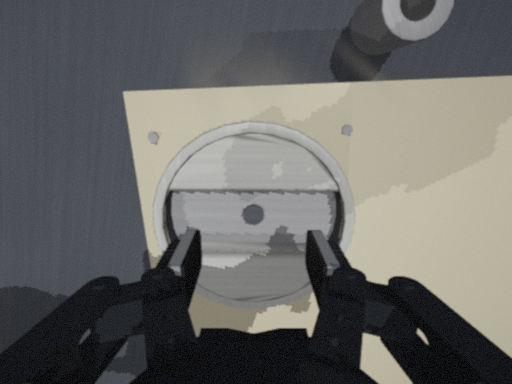

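The wrist view shows the slot level across the picture at rows 190–240, centred at column 253. The finger pads are at columns 185 and 322, symmetric about it. Lowering into the slot.

{"method": "step_arm", "body": {
  "motion": [
    [5.5,0,0,1,0],
    [5.5,0,0,2,0],
    [5.5,0,0,2.5,0],
    [5.5,0,0,3,0],
    [5.5,0,0,3.3,0],
    [5.5,0,0,3.6,0],
    [5.5,0,0,3.9,0],
    [5.5,0,0,3.9,0],
    [5.5,0,0,3.9,0]
  ]
}}

```text
time: 8.3
tool_pos: [0.5261, 0.035, 0.0787]
tcp_rot: [1.956, 2.459, 0.0]
wrist_force: [-0.1, -0.1, 0.2]
width: 0.643
grip_force: 0.0
```

{"method": "step_arm", "body": {
  "motion": [
    [5.5,0,0,0.1,3],
    [5.5,0,0,0.2,8],
    [5.5,0,0,0.2,14],
    [5.5,0,0,0.2,20],
    [5.5,0,0,0.2,26],
    [5.5,0,0,0.2,32],
    [5.5,0,0,0.2,38],
    [5.5,0,0,0.2,44],
    [5.5,0,0,0.2,50],
    [5.5,0,0,0.2,56],
    [5.5,0,0,0.2,62],
    [5.5,0,0,0.2,68],
    [5.5,0,0,0.2,74],
    [5.5,0,0,0.2,80],
    [5.5,0,0,0.2,85],
    [5.5,0,0,0.2,90],
    [5.5,0,0,0.2,94],
    [5.5,0,0,0.2,97],
    [5.5,0,0,0.2,97]
  ]
}}

```text
time: 10.2
tool_pos: [0.5254, 0.0337, 0.0768]
tcp_rot: [3.135, 0.164, -0.002]
wrist_force: [-3.0, -4.4, 1.1]
width: 0.642
grip_force: 2.9
```

```bash
cat >> h.py <<'E'
def yawtool():
    st=bot.read_state();M=R.from_rotvec(st['tcp_rot']).as_matrix()
    print(st['time'],st['tool_pos'].round(4),'tool y dir deg',np.degrees(np.arctan2(M[1,1],M[0,1])).round(1),'F',st['wrist_force'].round(1),'T',st['torque'].round(2),'w',round(st['width'],3),'q6',st['q'][5].round(3))
def slot(n):
    im,d,W,B=cover(n)
    for nm,y0 in(('left',.093),('right',-.093)):
        rr=np.hypot(B[...,0]+.065,B[...,1]-y0); f=(rr<.047)&(B[...,2]<.119)&(B[...,2]>.105); q=B[f][:,:2]-[-.065,y0]
        if len(q)>50: print(n,nm,len(q),'minAreaRect',cv2.minAreaRect(np.float32(q*1000)))
    return im
E
python3 - <<'E'
from h import *
yawtool(); slot('wrist'); slot('side');slot('scene')
E
```

```text
10.2 [0.5254 0.0337 0.0768] tool y dir deg -84.0 F [-3.  -4.4  1.1] T [-0.67  0.41  0.15] w 0.642 q6 1.486
wrist 101808 slope x -0.010306649971249363 y 0.005204123765116045 z front 0.12970715420794135 z rear 0.12700681191547403
wrist left 8250 minAreaRect ((-3.811652183532715, -1.2997245788574219), (37.513511657714844, 92.7087173461914), 9.723588943481445)
side 7550 slope x -0.0038965774315378857 y -0.00014690658884156105 z front 0.12820198975509417 z rear 0.12718108646803125
side left 188 minAreaRect ((6.39537239074707, 1.5107650756835938), (31.642988204956055, 91.95771026611328), 9.465895652770996)
side right 500 minAreaRect ((0.6073226928710938, 4.385805130004883), (34.896690368652344, 90.86900329589844), 86.81087493896484)
scene 8684 slope x -0.004993744508063824 y -0.00029724623551311 z front 0.12774705873660913 z rear 0.1264386976754964
scene left 345 minAreaRect ((-5.767991065979004, -0.9973678588867188), (35.5711555480957, 92.88964080810547), 10.749577522277832)
scene right 536 minAreaRect ((0.12508773803710938, -0.04503440856933594), (41.970706939697266, 93.41085052490234), 87.23052978515625)
```

{"method": "step_arm", "body": {
  "motion": [
    [5.5,0,0,0,4],
    [5.5,0,0,0,8],
    [5.5,0,0,0,10],
    [5.5,0,0,0,12],
    [5.5,0,0,0,13],
    [5.5,0,0,0,13]
  ]
}}

```text
time: 10.95
tool_pos: [0.5251, 0.0335, 0.0769]
tcp_rot: [3.132, -0.178, -0.002]
wrist_force: [-3.9, -3.8, 3.4]
width: 0.641
grip_force: 32.3
```

```bash
python3 - <<'E'
from h import *
yawtool(); slot('wrist');slot('scene')
E
```

```text
10.95 [0.5251 0.0335 0.0769] tool y dir deg -96.5 F [-3.9 -3.8  3.4] T [-0.52  0.57  2.65] w 0.641 q6 1.707
wrist 105411 slope x -0.010065883266124597 y 0.006484930592233998 z front 0.12959680216579308 z rear 0.12695954075006843
wrist left 8372 minAreaRect ((-3.892348289489746, -1.0622711181640625), (91.78057861328125, 37.65478515625), 89.55523681640625)
scene 8677 slope x -0.0045073556612545305 y -0.0004866340883830089 z front 0.1276628581905061 z rear 0.1264819310072574
scene left 336 minAreaRect ((-6.0934858322143555, 0.11417388916015625), (92.69221496582031, 36.03266143798828), 89.84857940673828)
scene right 536 minAreaRect ((0.31899261474609375, -0.10902214050292969), (41.92295837402344, 92.04955291748047), 87.1899642944336)
```

{"method": "step_arm", "body": {
  "motion": [
    [5.5,0,0,0,-7],
    [5.5,0,0,0,-14],
    [5.5,0,0,0,-20],
    [5.5,0,0,0,-20],
    [5.5,0,0,-1,-20],
    [5.5,0,0,-2.5,-20],
    [5.5,0,0,-5,-20],
    [5.5,0,0,-7,-28],
    [5.5,0,0,-7,-36],
    [5.5,0,0,-7,-44],
    [5.5,0,0,-7,-52],
    [5.5,0,0,-7,-60],
    [5.5,0,0,-7,-68],
    [5.5,0,0,-7,-76],
    [5.5,0,0,-7,-84],
    [5.5,0,0,-7,-92],
    [5.5,0,0,-7,-100],
    [5.5,0,0,-7,-108],
    [5.5,0,0,-7,-110],
    [5.5,0,0,-7,-110]
  ]
}}

```text
time: 13.05
tool_pos: [0.5268, 0.035, 0.1483]
tcp_rot: [1.956, 2.456, 0.002]
wrist_force: [-0.1, 0.0, 1.1]
width: 0.644
grip_force: 0.0
```

```bash
python3 - <<'E'
from h import *
yawtool(); slot('scene')
st=bot.read_state();M=R.from_rotvec(st['tcp_rot']).as_matrix()
print('to right slot, cm tool axes',100*M.T@(np.array([.5749,-.1448,.119])-st['tool_pos']))
E
```

```text
13.05 [0.5268 0.035  0.1483] tool y dir deg 12.9 F [-0.1  0.   1.1] T [ 0.02 -0.03  0.  ] w 0.644 q6 -0.207
scene 8820 slope x -0.005209618969231342 y 0.00037908628956856427 z front 0.12779468090607657 z rear 0.12642976073613796
scene left 393 minAreaRect ((-6.2174224853515625, -0.005962371826171875), (92.62102508544922, 36.07083511352539), 88.9615478515625)
scene right 534 minAreaRect ((0.012325286865234375, -0.07445144653320312), (41.9598503112793, 93.04603576660156), 87.16416931152344)
to right slot, cm tool axes [-18.60346809   0.67844814   2.91426592]
```

{"method": "step_arm", "body": {
  "motion": [
    [5.5,-3,0.1,0,0],
    [5.5,-6.5,0.3,0,0],
    [5.5,-10,0.4,0,0],
    [5.5,-13.5,0.5,0,0],
    [5.5,-16.5,0.6,0,0],
    [5.5,-18.6,0.7,0,0],
    [5.5,-18.6,0.7,1.5,0],
    [5.5,-18.6,0.7,3,0],
    [5.5,-18.6,0.7,3,0],
    [5.5,-18.6,0.7,3,0]
  ]
}}

```text
time: 14.1
tool_pos: [0.5734, -0.1433, 0.1152]
tcp_rot: [-1.953, -2.457, 0.001]
wrist_force: [0.2, 1.0, -0.4]
width: 0.646
grip_force: 0.0
```

```bash
python3 - <<'E'
from h import *
yawtool(); im=slot('wrist');cv2.imwrite('pics/w3.png',im[...,::-1])
E
```

```text
14.1 [ 0.5734 -0.1433  0.1152] tool y dir deg 13.0 F [ 0.2  1.  -0.4] T [-0.03  0.02  0.02] w 0.646 q6 -0.515
wrist 85336 slope x -0.005046003104475927 y -0.007400249328858702 z front 0.12908451542899593 z rear 0.12776246261562324
wrist right 6857 minAreaRect ((-0.17779541015625, -3.3691482543945312), (38.48701477050781, 93.7686767578125), 87.24201202392578)
```

View pics/w3.png

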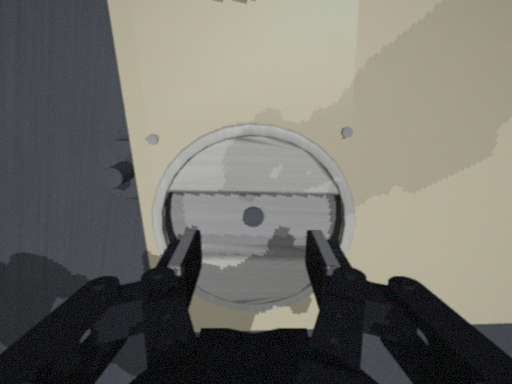

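Same picture as at the left one: the slot is level at rows 190–240, centre (253,216), with the fingers symmetric about it. Lower by 3.8 cm, to a similar depth as before.

{"method": "step_arm", "body": {
  "motion": [
    [5.5,0,0,1,0],
    [5.5,0,0,2,0],
    [5.5,0,0,2.5,0],
    [5.5,0,0,3,0],
    [5.5,0,0,3.3,0],
    [5.5,0,0,3.6,0],
    [5.5,0,0,3.8,0],
    [5.5,0,0,3.9,0],
    [5.5,0,0,3.9,0]
  ]
}}

```text
time: 15.05
tool_pos: [0.5747, -0.1447, 0.0776]
tcp_rot: [1.956, 2.459, 0.0]
wrist_force: [-0.2, -0.9, -1.0]
width: 0.642
grip_force: 0.0
```

{"method": "step_arm", "body": {
  "motion": [
    [5.5,0,0,0,3],
    [5.5,0,0,0.1,8],
    [5.5,0,0,0.1,14],
    [5.5,0,0,0.1,20],
    [5.5,0,0,0.1,26],
    [5.5,0,0,0.1,32],
    [5.5,0,0,0.1,38],
    [5.5,0,0,0.1,44],
    [5.5,0,0,0.1,50],
    [5.5,0,0,0.1,56],
    [5.5,0,0,0.1,62],
    [5.5,0,0,0.1,68],
    [5.5,0,0,0.1,74],
    [5.5,0,0,0.1,80],
    [5.5,0,0,0.1,86],
    [5.5,0,0,0.1,92],
    [5.5,0,0,0.1,98],
    [5.5,0,0,0.1,104],
    [5.5,0,0,0.1,109],
    [5.5,0,0,0.1,109]
  ]
}}

```text
time: 17.05
tool_pos: [0.5736, -0.1454, 0.077]
tcp_rot: [3.136, -0.159, -0.003]
wrist_force: [-4.7, -1.6, 4.4]
width: 0.642
grip_force: 22.3
```

```bash
python3 - <<'E'
from h import *
yawtool(); slot('wrist');slot('scene')
E
```

```text
17.05 [ 0.5736 -0.1454  0.077 ] tool y dir deg -95.8 F [-4.7 -1.6  4.4] T [-0.53  0.88  1.27] w 0.642 q6 1.385
wrist 83092 slope x -0.01331028674189178 y -0.0011544474761257528 z front 0.13052080218928422 z rear 0.12703350706290858
wrist left 594 minAreaRect ((-7.075721740722656, -26.823701858520508), (14.944164276123047, 32.836463928222656), 54.553192138671875)
wrist right 8383 minAreaRect ((-3.817239761352539, -1.0341262817382812), (91.83809661865234, 37.569557189941406), 89.95103454589844)
scene 8708 slope x -0.004205196949186737 y 0.00028991805160633044 z front 0.12761145915481598 z rear 0.12650969755412905
scene left 433 minAreaRect ((-6.462255477905273, -0.12038421630859375), (34.73490524291992, 93.58790588378906), 0.01942368783056736)
scene right 336 minAreaRect ((-6.943395614624023, 0.047260284423828125), (36.55403518676758, 93.33737182617188), 1.49586820602417)
```

At the stop (slot at 90°, torque rising). Centre the fingers in the slot, withdraw, and check.

{"method": "step_arm", "body": {
  "motion": [
    [5.5,0,0,0,-7],
    [5.5,0,0,0,-14],
    [5.5,0,0,0,-19],
    [5.5,0,0,0,-19],
    [5.5,0,0,-1,-19],
    [5.5,0,0,-2.5,-19],
    [5.5,0,0,-5,-19],
    [5.5,0,0,-8,-19],
    [5.5,0,0,-12,-19],
    [5.5,0,0,-15,-19],
    [5.5,0,0,-15,-19],
    [5.5,0,0,-15,-19]
  ]
}}

```text
time: 18.35
tool_pos: [0.5758, -0.1449, 0.2292]
tcp_rot: [3.12, 0.354, 0.006]
wrist_force: [0.2, 0.2, -0.5]
width: 0.645
grip_force: 0.0
```

```bash
python3 - <<'E'
from h import *
yawtool(); slot('wrist');slot('side');im=slot('scene')
cv2.imwrite('pics/end.png',im[...,::-1])
for n in('scene','side'):
    im,d,W=cloud(n)
    for nm,p,z in(('bush',(.603,.195),.07),('block',(.627,-.264),.015),('anvil',(.448,-.167),.012)):
        m=(np.hypot(W[...,0]-p[0],W[...,1]-p[1])<.05)&(W[...,2]>.008)&(W[...,2]<.09)
        if m.sum()>50: q=W[m];print(n,nm,q.min(0).round(3),q.max(0).round(3))
E
```

```text
18.35 [ 0.5758 -0.1449  0.2292] tool y dir deg -77.0 F [ 0.2  0.2 -0.5] T [ 0.01 -0.01  0.02] w 0.645 q6 1.056
wrist 58064 slope x -0.007296218651483142 y 0.000662874381009107 z front 0.12992206131629924 z rear 0.12801045202961067
wrist left 3176 minAreaRect ((-2.4969615936279297, -0.08721923828125), (39.89384460449219, 93.78553771972656), 0.08211973309516907)
wrist right 3232 minAreaRect ((-2.3333892822265625, 0.16307449340820312), (93.41252136230469, 39.652339935302734), 89.94222259521484)
side 7466 slope x -0.004158987621753476 y 0.00030871237875554347 z front 0.12829791107122057 z rear 0.12720825631432117
side left 330 minAreaRect ((5.3295392990112305, 2.177276611328125), (33.292015075683594, 87.76449584960938), 0.15672644972801208)
side right 491 minAreaRect ((5.50517463684082, 0.14960479736328125), (33.514068603515625, 92.99842071533203), 1.2201045751571655)
scene 8985 slope x -0.005317413260796064 y 0.0001078330376091674 z front 0.12784841603546107 z rear 0.1264552537611325
scene left 428 minAreaRect ((-6.96674919128418, -0.15880203247070312), (36.214603424072266, 91.96920776367188), 1.3279956579208374)
scene right 467 minAreaRect ((-5.955253601074219, -0.20565032958984375), (35.948509216308594, 92.62743377685547), 0.11117758601903915)
scene bush [0.577 0.169 0.01 ] [0.63  0.219 0.072]
scene block [ 0.594 -0.295  0.008] [ 0.66  -0.233  0.02 ]
side block [ 0.593 -0.296  0.008] [ 0.657 -0.234  0.018]
side anvil [ 0.418 -0.198  0.008] [ 0.477 -0.137  0.044]
```

View pics/end.png

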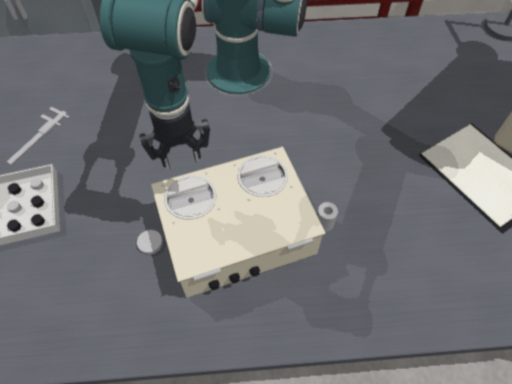

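The cover is shut, both slots (190,195) and (262,176) now run left to right, and the loose parts have not moved. The gripper is clear of everything.

```bash
python3 -c "
from h import *
print(bot.finish_job())"
```

```text
the job is handed in; nothing more can be done
None
```

The job is handed in at about 18.5 s of the 64 s allowed, with no verdict returned: final images show the cover shut, both fasteners at their locked stops and the loose parts unmoved; the real fingertips sat about 38 mm short of the stated TCP, so I worked from the measured offset.

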